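Clamp a duct take-off on the bench with a trigger-pumped bar clamp

ROBOT

A 6-joint arm with a two-finger parallel gripper is mounted at the origin on the work surface. World frame = base frame: x ahead of the robot, y to its left, z up, the work surface at z = 0. Lengths are in m, angles in rad, forces in N, time in s.
With the tool pointing down it reaches from about 0.25 to 0.725 m from the base axis. Payload 4 kg.
Tool frame: the origin (TCP) lies midway between the tips of the shut fingers; the grasp point (between the pads) lies 19 mm behind it; z points along the fingers, y is the line along which they close (so a half turn about z gives the same grasp; the last joint's range is limited). The gripper opens to 85 mm and grips with 20 to 120 N. Pads are 22 mm wide; open, the fingers measure 114 mm over their backs; the gripper's body (76 mm by 85 mm) begins 54 mm behind the grasp point. The pads swing forward as they close: fully open they stand 13 mm farther back than shut.
Start: joints at [-1.325, 0.241, 0.005, 1.335, 0, 1.571], TCP at [0.122, -0.485, 0.231] pointing down, gripper open.
Joint ranges: [-2.72, 2.72], [-1.05, 1.87], [-1.09, 1.28], [-1.99, 2.15], [-1.42, 1.44], [-3.14, 3.14]. Speed limits (rad/s): [2.79, 2.79, 3.14, 3.14, 3.14, 3.14].

INTERFACE

Orientations are given as a unit quaternion [x, y, z, w].
In Python, from workcell import bot gives the robot as it stands. The module is installed in compiled form; this text tells all that it offers.
- The arm moves only by the tool jog_arm, never from a script. Its argument "deltas" is a list of rows, each an object with "fingers": the opening, from 0 (shut) to 1 (fully open); "delta_pos": the shift along the tool's x, y, z normalised to -1 to 1, where 1 is 300 mm, a list of three; "yaw": the turn about the tool's z normalised to -1 to 1, where 1 is pi/4 rad. A call has 1 to 12 rows; each row is the pose to reach, as a shift and turn from the pose commanded when the call began, along the tool's axes at that moment; what a row does not reach only later rows make up. A row lasts 1/10 s, in which the tool goes at most 50 mm and 8.59 degrees, less where a joint would pass 70% of its speed; a pose out of reach is approached as far as the arm can. A call with a number of a shift or a turn outside -1 to 1 is refused whole. A call with a gripper value outside its range is refused whole. The fingers move at their own pace and stop on an object; the grip force is fixed at half the most. Time passes only in rows, so rows that repeat a pose let the fingers close. It gives the time, the measured TCP pose, the force, the opening and the grip force at its end, in the units of the state.
- bot.get_obs(): the state, without advancing time (a new reading comes with each control period).
- bot.camera(name): name is "side" or "top"; returns a dict with "image" (420x560x3 uint8, red, green, blue), "range_z" (420x560 float32, m along the optical axis (not along the pixel's ray), 0 where there is no reading), "fx", "fy", "cx", "cy" (pixels), "rvec" (rotation vector, rad) and "tvec" (3), from world to camera coordinates, as OpenCV has them. Camera axes: x right, y down, z forward; pixel columns grow to the right and rows downward; lengths in m; the calibration is good to about 2 mm. A picture is of the moment at which its call begins.
- bot.job_done(): hands the job in; it is judged then, once.
The state is a dict: "clock": time; "joint_pos": joint angles; "joint_vel": joint speeds; "tau": joint torques, N m; "eef_pos": TCP position; "tool_rot": TCP orientation; "ft_force": force on the tool from outside, world axes, zero at the start; "ft_torque": the same for the moment, N m; "grip_width": finger opening in m; "grasp_force": force on a finger pad.
Only numpy, scipy, OpenCV 4.12 (cv2) and the standard library are available. Lean on these libraries where they do the work, as an engineer would, in place of code of your own. Each camera call takes 0.05 s, during which the arm holds its last target. There are 200 camera calls.

TASK

Stand the galvanised duct take-off upright and square on the clamp's bed, between the red fixed jaw and the sprung pad, and let go of it. Then pump the orange trigger towards the black handle (never shove the ram by hand) until the pad holds the take-off against the fixed jaw with the green neck behind the pad about half sunk, not driven nearly all the way in, which would crush the thin sheet. The clamp slackens when the trigger is let go, so finish while still squeezing the trigger and keeping that grip; leave everything else on the bench where it is.

Things in the scene. Friction and masses are not known exactly. Their poses are not given: they have to be found in the camera images.
- takeoff: Galvanised duct take-off, 0.2 to 0.4 kg: a 60 x 60 mm square base 40 mm high with a round spigot of 44 mm diameter on its middle, up to 78 mm. Origin: centre of its underside; z up; x, y square to its sides. Starts standing on the bench left of the clamp. Best gripped by the spigot from above; the jaws reach 36 mm up the base.
- clamp: Bar clamp bolted to the bench. Origin: on the bench under the black upright handle; x along the bar, the way the ram advances; z up. The handle is fixed, 18 mm thick in x, 28 mm in y, top 156 mm high. Along x in mm: foot plate -160 to 185 (84 wide), orange trigger bar -40, handle 0, steel bed 80 to 185 (84 wide, top 30 high), red fixed jaw face 165. The bar's axis is 50 mm high.
- bed (a point): Point on the top of the bed (30 mm above the bench), on the clamp's centre line, 30 mm short of the fixed jaw's face: where the centre of the take-off's underside ends up. Axes as clamp.
- fixed_jaw: Red fixed jaw, 60 mm wide (y), standing 36 mm above the bed. Origin: on the bed at the foot of its clamping face, x pointing away from the ram.
- handle_grip (a point): Point on the handle's centre line, 135 mm above the bench, level with the trigger bar: the height to squeeze at. Its face away from the trigger is 9 mm further along clamp x.
- trigger_bar (a point): Centre of the orange cross bar on top of the trigger, 13 mm thick, 44 mm long in clamp y, about 135 mm above the bench. 40.5 mm behind the handle's centre (-x) at rest, 20.5 mm fully squeezed: bar and handle together measure 56 mm at rest, 36 mm squeezed. Put one finger behind the bar, the other beyond the handle, and close.
- trigger (a joint): 0 at rest, 0.163 rad fully squeezed (20 mm at the bar). A spring of 3 to 5 N returns it. A pawl drives the toothed ram (3.2 mm teeth) 0.6 mm per mm at the bar, 9 to 12 mm a full stroke. Let back, the ram stays, but if the pad presses it backs off with the trigger and loses most of that stroke's pressure. 10 to 16 N at the bar with the pad half in. A squeeze can stop part way.
- ram (a joint): Advance of the ram (16 mm square steel bar with red head and sprung pad; not to be touched by the robot) in m: 0 (fully back, pad face 55 mm along clamp x) to 0.072. It starts at 0 to 0.03. Held by 3 N of friction.
- pad_face (a point): Centre of the pad's pressing face (black, 40 mm wide, 28 mm high), 50 mm above the bench; the take-off's base meets it when this is 60 mm from the fixed jaw's face along clamp x and the base touches that jaw.
- pad (a joint): How far the sprung pad is pushed back into the ram head (its green neck sunk), in m: 0 when it touches nothing (neck fully out, 16 mm), 0.016 fully in. Spring: about 1.75 N at first touch plus 1.4 N for each mm. 8 mm is right; at 13.5 mm the sheet is crushed.
- reducer: Bystander: steel cone reducer, 84 mm across, 95 mm tall, loose. Origin: centre of its underside.
- spray_can: Bystander: blue and white spray can, 60 mm across, 170 mm tall, loose. Origin: centre of its underside.
- collar: Bystander: steel ring 100 mm across, 45 mm tall, loose. Origin: centre of its underside.
- hammer: Bystander: hammer lying on the right of the bench. Origin: middle of it, on the bench.
- screwdriver: Bystander: screwdriver lying on the left of the bench. Origin: middle of it, on the bench.
- carton: Bystander: cardboard carton 90 x 130 x 70 mm, loose. Origin: centre of its underside.
There are look-alikes about, which are no part of the job. Leave any purple look-alike of the takeoff alone.

How it is judged:
By the outcome, as a careful person would: the job done as asked, in the order asked, and still so for the second after the job is handed in, while the arm keeps its last pose, push and grip.
It also fails if it takes over 64 s, if anything falls off the work surface, if the arm or the gripper's body presses on something with over 40 N, if the wrist force passes 120 N, or if a joint passes its speed limit or range.

## Working session

There is one attempt and no reset: what is moved stays moved. The work goes in short steps, Python scripts to look and compute and a tool call to move; the robot and the scene stay as the last step left them, time stands still between calls to the robot, and variables do not carry over. Pictures are saved under pics/ and viewed, at most 10 in all, crops included, and the job is handed in when it is done.

Besides the shell and the picture viewer there is one more tool, called after ">>>" in YAML: its name, and indented under it one key for each argument. jog_arm: Moves the arm, as the interface text tells. Scaled input: -1 to 1 covers 300 mm each way for a shift and pi/4 rad each way for a turn. Its arguments: {"type":"object","properties":{"deltas":{"type":"array","items":{"type":"object","properties":{"fingers":{"type":"number"},"delta_pos":{"type":"array","items":{"type":"number"}},"yaw":{"type":"number"}}}}},"required":["deltas"]}

```bash
mkdir -p pics; cat > h.py <<'E'
import numpy as np, cv2
from workcell import bot
def save(n,img,s=1): cv2.imwrite('pics/'+n,cv2.resize(img[:,:,::-1],None,fx=s,fy=s))
def world(c):
    h,w=c['range_z'].shape; v,u=np.mgrid[:h,:w]; z=c['range_z']
    P=np.stack([(u-c['cx'])/c['fx']*z,(v-c['cy'])/c['fy']*z,z],-1)
    R=cv2.Rodrigues(np.array(c['rvec'],float))[0]
    return (P-np.array(c['tvec']).ravel())@R
E
python3 - <<'E'
from h import *
t=bot.camera('top');s=bot.camera('side')
np.savez('c0.npz',t=world(t),s=world(s),ti=t['image'],si=s['image'])
save('top0.png',t['image']);save('side0.png',s['image'])
print({k:bot.get_obs()[k] for k in('clock','eef_pos','tool_rot','grip_width')})
E
```

```text
{'clock': 0.1, 'eef_pos': array([ 0.12151892, -0.4844166 ,  0.2305064 ]), 'tool_rot': array([ 9.92457789e-01,  1.22583185e-01, -1.20032415e-04, -9.41166106e-04]), 'grip_width': 0.0852994611144038}
```

View pics/top0.png

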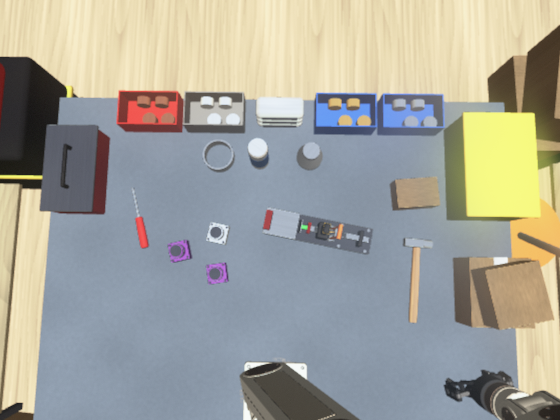

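View pics/side0.png

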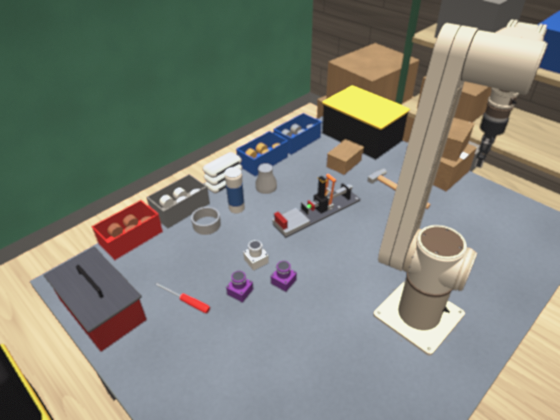

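Candidates in the top view are the grey take-off at (217,233) and two purple look-alikes at (178,251) and (216,273). I choose the grey one. The clamp runs from (268,222) at the red jaw to (370,245), with the orange trigger at about (340,232). Next is a close crop and a measurement.

```bash
python3 - <<'E'
from h import *
d=np.load('c0.npz');ti,si,T,S=d['ti'],d['si'],d['t'],d['s']
a=cv2.resize(ti[195:265,195:380,::-1],None,fx=4,fy=4,interpolation=cv2.INTER_NEAREST)
b=cv2.resize(si[170:270,235:365,::-1],None,fx=3,fy=3,interpolation=cv2.INTER_NEAREST)
o=np.zeros((590,740,3),np.uint8);o[:280,:740]=a;o[285:585,:390]=b;cv2.imwrite('pics/crop0.png',o)
for n,I,P in(('top',ti,T),('side',si,S)):
    H=cv2.cvtColor(I,cv2.COLOR_RGB2HSV);z=P[...,2]
    roi=np.zeros(z.shape,bool)
    if n=='top': roi[195:265,190:380]=1
    else: roi[170:275,235:365]=1
    hh,ss,vv=H[...,0],H[...,1],H[...,2]
    def st(m,k):
        p=P[m&roi]; print(n,k,len(p),np.median(p,0).round(4),p.min(0).round(3),p.max(0).round(3)) if len(p) else 0
    st((hh>=7)&(hh<20)&(ss>130)&(vv>100),'orange');st(((hh<6)|(hh>174))&(ss>130)&(vv>60),'red')
    st((hh>45)&(hh<80)&(ss>120),'green')
    st((z>.145)&(z<.16),'handle top')
    far=(np.hypot(P[...,0]-.385,P[...,1]-.2)<.0)
    # bed top
    m=(z>.024)&(z<.037)&roi;st(m,'z~30')
p=T[...,:2]
print('centre px',T[233,217],T[222,268],T[232,340],T[225,285])
# takeoff: square base from top view
c=T[233,217]
m=(np.abs(T[...,2]-.04)<.006)&(np.hypot(T[...,0]-c[0],T[...,1]-c[1])<.06)
print('base',m.sum(),cv2.minAreaRect(T[m][:,:2].astype(np.float32)*1000))
m=(np.abs(T[...,2]-.04)<.045)&(T[...,2]>.015)&(np.hypot(T[...,0]-c[0],T[...,1]-c[1])<.06)
print('all',m.sum(),cv2.minAreaRect(T[m][:,:2].astype(np.float32)*1000))
m=(T[...,2]>.065)&(np.hypot(T[...,0]-c[0],T[...,1]-c[1])<.06)
print('spig',m.sum(),cv2.minEnclosingCircle(T[m][:,:2].astype(np.float32)*1000))
E
```

```text
top orange 37 [ 0.494  -0.18    0.1407] [ 0.477 -0.186  0.135] [ 0.515 -0.174  0.146]
top red 112 [0.5302 0.0288 0.0656] [ 0.498 -0.101  0.059] [0.562 0.041 0.073]
top green 16 [ 0.5143 -0.0848  0.0564] [ 0.511 -0.09   0.007] [ 0.525 -0.077  0.06 ]
top handle top 71 [ 0.5014 -0.1403  0.1547] [ 0.487 -0.182  0.145] [ 0.519 -0.129  0.16 ]
top z~30 798 [ 0.5212 -0.0177  0.03  ] [ 0.395 -0.255  0.024] [0.576 0.224 0.037]
side orange 100 [ 0.4884 -0.1737  0.1087] [ 0.474 -0.187  0.035] [ 0.52  -0.091  0.156]
side red 137 [0.5228 0.0371 0.0607] [ 0.492 -0.1    0.036] [0.564 0.048 0.07 ]
side green 9 [ 0.5092 -0.0884  0.0566] [ 0.506 -0.093  0.051] [ 0.517 -0.084  0.059]
side handle top 74 [ 0.5127 -0.1318  0.1529] [ 0.487 -0.179  0.145] [0.715 0.078 0.16 ]
side z~30 662 [ 0.5121 -0.0265  0.0295] [ 0.34  -0.373  0.024] [0.859 0.224 0.037]
centre px [0.48969111 0.18406421 0.07899689] [0.52715876 0.02884352 0.06545225] [ 0.49415474 -0.18233906  0.1429082 ] [ 0.52150402 -0.02442947  0.03233623]
base 169 ((491.5278625488281, 190.59605407714844), (59.99182891845703, 59.48755645751953), 78.40507507324219)
all 375 ((491.4483947753906, 190.33416748046875), (60.658164978027344, 59.5346794128418), 78.56404113769531)
spig 177 ((491.6924133300781, 190.66554260253906), 23.049293518066406)
```

View pics/crop0.png

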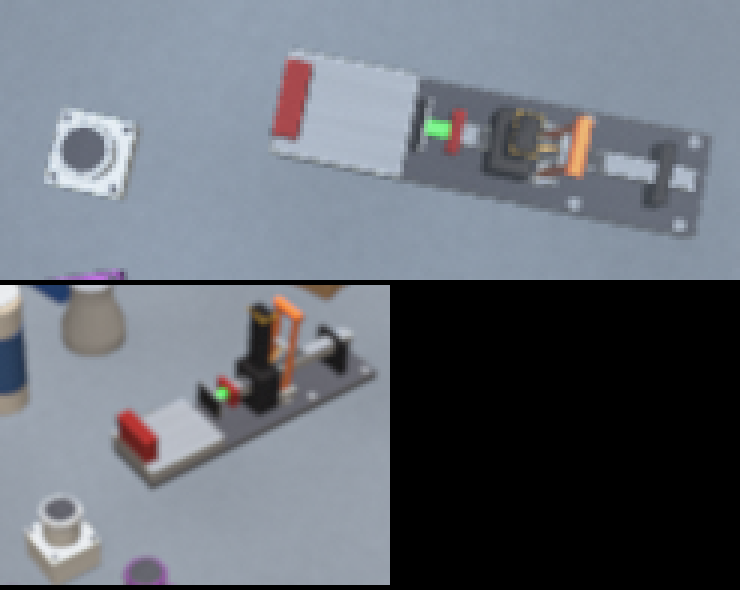

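The crop confirms the grey, galvanised take-off standing upright at (85,150) in the crop. The clamp shows the jaw at (292,98), the pad at (418,125), the handle at (520,135) and the trigger bar at (582,147). Next I'll get the clamp's pose.

```bash
python3 - <<'E'
from h import *
d=np.load('c0.npz');ti,T=d['ti'],d['t']
H=cv2.cvtColor(ti,cv2.COLOR_RGB2HSV);z=T[...,2]
roi=np.zeros(z.shape,bool);roi[200:262,258:380]=1
R=lambda m:cv2.minAreaRect((T[m&roi][:,:2]*1000).astype(np.float32))
m=(z>.008)&(z<.035);print('foot+bed',R(m))
m=(z>.026)&(z<.034)&(T[...,1]>-.055);print('bed',R(m))
m=(z>.055)&(z<.075)&(T[...,1]>0);print('jaw',R(m))
m=(z>.148)&(z<.16);print('handle',R(m&(T[...,1]>-.165)))
hh,ss=H[...,0],H[...,1]
m=(hh>=7)&(hh<20)&(ss>130)&(z>.125);print('trig',R(m))
(cx,cy),(w,h),a=R((z>.008)&(z<.035))
# axis by footprint
for nm,mm in(('foot',(z>.008)&(z<.035)),):
    q=cv2.boxPoints(R(mm));print(q.round(1))
ang=np.arctan2(*( (q[1]-q[0]) if np.hypot(*(q[1]-q[0]))>200 else (q[2]-q[1]))[::-1]);
if np.sin(ang)<0: ang+=np.pi
u=np.array([np.cos(ang),np.sin(ang)]);v=np.array([-u[1],u[0]])
o=np.array([cx,cy])-12.5*u
print('yaw',np.degrees(ang),'origin',o,'bed',o+135*u,'trig',o-40.5*u)
L=lambda m:((T[m&roi][:,:2]*1000-o)@np.stack([u,v],1))
for n,m in(('bed',(z>.026)&(z<.034)&(T[...,1]>-.055)),('jaw',(z>.055)&(z<.075)&(T[...,1]>0)),('handle',(z>.148)&(z<.16)&(T[...,1]>-.165)),('trig',(hh>=7)&(hh<20)&(ss>130)&(z>.125)),('green',(hh>45)&(hh<80)&(ss>120)),('pad',(z>.04)&(z<.07)&(T[...,1]>-.08)&(T[...,1]<-.02))):
    l=L(m);print(n,len(l),np.percentile(l,[0,5,50,95,100],axis=0).round(1).tolist())
E
```

```text
foot+bed ((505.8875732421875, -130.62413024902344), (373.4359130859375, 172.221435546875), 86.45543670654297)
bed ((527.2598876953125, -9.63705062866211), (104.35196685791016, 83.9429702758789), 79.38731384277344)
jaw ((534.9376831054688, 31.53018569946289), (20.088699340820312, 59.5814094543457), 80.2991714477539)
handle ((503.07940673828125, -140.16714477539062), (18.43711280822754, 30.061824798583984), 78.78987884521484)
trig ((495.88671875, -180.7517547607422), (9.36518669128418, 37.367584228515625), 78.2539291381836)
[[ 408.4 -311.7]
 [ 580.3 -322.3]
 [ 603.4   50.4]
 [ 431.5   61.1]]
yaw 86.45543 origin [ 505.11476231 -143.10021782] bed [513.46112061  -8.35847282] trig [ 502.61085486 -183.52274132]
bed 594 [[87.8, -59.9], [92.9, -52.9], [129.8, -10.4], [171.0, 25.4], [190.8, 33.4]]
jaw 125 [[165.1, -48.9], [166.5, -45.6], [176.0, -18.1], [185.7, 7.9], [187.9, 10.9]]
handle 66 [[-8.3, -13.4], [-5.5, -11.1], [2.9, 2.6], [11.3, 15.3], [13.1, 18.0]]
trig 37 [[-43.4, -12.0], [-42.3, -9.5], [-37.2, 9.0], [-32.6, 23.2], [-31.8, 25.8]]
green 16 [[54.1, -16.0], [54.1, -15.7], [59.0, -5.8], [66.4, -1.9], [66.7, -1.7]]
pad 46 [[63.6, -25.5], [66.5, -25.0], [74.2, -5.7], [79.0, 12.2], [81.0, 14.4]]
```

>>> jog_arm:
  deltas:
    - {"delta_pos":[0.87,-0.94,0],"yaw":0,"fingers":1}
    - {"delta_pos":[0.87,-0.94,0],"yaw":0,"fingers":1}
    - {"delta_pos":[0.87,-0.94,0],"yaw":0,"fingers":1}
    - {"delta_pos":[0.87,-0.94,0],"yaw":0,"fingers":1}
    - {"delta_pos":[0.87,-0.94,0],"yaw":0,"fingers":1}
    - {"delta_pos":[0.87,-0.94,0],"yaw":0,"fingers":1}
    - {"delta_pos":[0.87,-0.94,0],"yaw":0,"fingers":1}
    - {"delta_pos":[0.87,-0.94,0],"yaw":0,"fingers":1}
    - {"delta_pos":[0.87,-0.94,0],"yaw":0,"fingers":1}
    - {"delta_pos":[0.87,-0.94,0],"yaw":0,"fingers":1}

```text
clock: 1.1
eef_pos: [0.3062, -0.1473, 0.2311]
tool_rot: [0.992, 0.124, -0.0, 0.0]
ft_force: [-0.3, -0.6, 0.2]
grip_width: 0.0855
grasp_force: 0.0
```

>>> jog_arm:
  deltas:
    - {"delta_pos":[0.87,-0.94,0],"yaw":0.569,"fingers":1}
    - {"delta_pos":[0.87,-0.94,0],"yaw":0.569,"fingers":1}
    - {"delta_pos":[0.87,-0.94,0],"yaw":0.569,"fingers":1}
    - {"delta_pos":[0.87,-0.94,0],"yaw":0.569,"fingers":1}
    - {"delta_pos":[0.87,-0.94,0],"yaw":0.569,"fingers":1}
    - {"delta_pos":[0.87,-0.94,0],"yaw":0.569,"fingers":1}
    - {"delta_pos":[0.87,-0.94,0],"yaw":0.569,"fingers":1}
    - {"delta_pos":[0.87,-0.94,0],"yaw":0.569,"fingers":1}
    - {"delta_pos":[0.87,-0.94,0],"yaw":0.569,"fingers":1}
    - {"delta_pos":[0.87,-0.94,0],"yaw":0.569,"fingers":1}
    - {"delta_pos":[0.87,-0.94,0],"yaw":0.569,"fingers":1}

```text
clock: 2.2
eef_pos: [0.4403, -0.0502, 0.2314]
tool_rot: [0.997, -0.07, 0.001, -0.02]
ft_force: [-0.2, -0.4, -0.0]
grip_width: 0.0852
grasp_force: 0.0
```

```bash
cat >> h.py <<'E'
from scipy.spatial.transform import Rotation
def delta(tgt,yawx):
    o=bot.get_obs();R=Rotation.from_quat(o['tool_rot']).as_matrix();p=o['eef_pos']
    cur=np.degrees(np.arctan2(R[1,0],R[0,0]))
    print('p',p.round(4),'xang',cur.round(2),'tilt z',R[:,2].round(3),'w',round(o['grip_width'],4),'joints',np.round(o['joint_pos'],2))
    print('delta',(R.T@(np.array(tgt)-p)/.3).round(4),'yaw',round((cur-yawx)/45,4), 'f',np.round(o['ft_force'],1),round(float(o['grasp_force']),1),round(o['clock'],2))
E
python3 -c "
from h import *
delta([.4915,.1905,.231],-11.5)"
```

```text
p [ 0.4403 -0.0502  0.2314] xang -8.0 tilt z [ 0.004  0.039 -0.999] w 0.0852 joints [-0.14  0.13 -0.13  1.31  0.04  3.14]
delta [ 0.0573 -0.8176  0.0336] yaw 0.0778 f [-0.2 -0.4 -0. ] 0.0 2.2
```

>>> jog_arm:
  deltas:
    - {"delta_pos":[0,0,0],"yaw":-1,"fingers":1}
    - {"delta_pos":[0,0,0],"yaw":-1,"fingers":1}
    - {"delta_pos":[0,0,0],"yaw":-1,"fingers":1}
    - {"delta_pos":[0,0,0],"yaw":-1,"fingers":1}
    - {"delta_pos":[0,0,0],"yaw":-1,"fingers":1}
    - {"delta_pos":[0,0,0],"yaw":-1,"fingers":1}
    - {"delta_pos":[0,0,0],"yaw":-1,"fingers":1}

```text
clock: 2.9
eef_pos: [0.44, -0.05, 0.2315]
tool_rot: [0.948, 0.317, 0.008, -0.018]
ft_force: [0.1, -0.3, 0.7]
grip_width: 0.0852
grasp_force: 0.0
```

>>> jog_arm:
  deltas:
    - {"delta_pos":[0,0,0],"yaw":-1,"fingers":1}
    - {"delta_pos":[0,0,0],"yaw":-1,"fingers":1}
    - {"delta_pos":[0,0,0],"yaw":-1,"fingers":1}
    - {"delta_pos":[0,0,0],"yaw":-1,"fingers":1}
    - {"delta_pos":[0,0,0],"yaw":-1,"fingers":1}
    - {"delta_pos":[0,0,0],"yaw":-1,"fingers":1}
    - {"delta_pos":[0,0,0],"yaw":-1,"fingers":1}

```text
clock: 3.6
eef_pos: [0.4401, -0.05, 0.2315]
tool_rot: [0.755, 0.656, 0.015, -0.013]
ft_force: [0.1, -0.5, 0.7]
grip_width: 0.0856
grasp_force: 0.0
```

>>> jog_arm:
  deltas:
    - {"delta_pos":[0,0,0],"yaw":-1,"fingers":1}
    - {"delta_pos":[0,0,0],"yaw":-1,"fingers":1}
    - {"delta_pos":[0,0,0],"yaw":-1,"fingers":1}
    - {"delta_pos":[0,0,0],"yaw":-1,"fingers":1}
    - {"delta_pos":[0,0,0],"yaw":-1,"fingers":1}
    - {"delta_pos":[0,0,0],"yaw":-1,"fingers":1}
    - {"delta_pos":[0,0,0],"yaw":-1,"fingers":1}

```text
clock: 4.3
eef_pos: [0.44, -0.05, 0.2314]
tool_rot: [0.447, 0.894, 0.019, -0.007]
ft_force: [-0.0, 0.1, -0.4]
grip_width: 0.0856
grasp_force: 0.0
```

```bash
python3 -c "
from h import *
delta([.4915,.1905,.231],168.5)"
```

```text
p [ 0.44   -0.05    0.2314] xang 126.95 tilt z [ 0.004  0.039 -0.999] w 0.0856 joints [-0.14  0.13 -0.13  1.31  0.04  0.79]
delta [0.5373 0.6183 0.0337] yaw -0.9234 f [-0.   0.1 -0.4] 0.0 4.3
```

>>> jog_arm:
  deltas:
    - {"delta_pos":[0.537,0.62,0.034],"yaw":1,"fingers":1}
    - {"delta_pos":[0.537,0.62,0.034],"yaw":1,"fingers":1}
    - {"delta_pos":[0.537,0.62,0.034],"yaw":1,"fingers":1}
    - {"delta_pos":[0.537,0.62,0.034],"yaw":1,"fingers":1}
    - {"delta_pos":[0.537,0.62,0.034],"yaw":1,"fingers":1}
    - {"delta_pos":[0.537,0.62,0.034],"yaw":1,"fingers":1}
    - {"delta_pos":[0.537,0.62,0.034],"yaw":1,"fingers":1}
    - {"delta_pos":[0.537,0.62,0.034],"yaw":1,"fingers":1}
    - {"delta_pos":[0.537,0.62,0.034],"yaw":1,"fingers":1}

```text
clock: 5.2
eef_pos: [0.4914, 0.1899, 0.2308]
tool_rot: [0.755, 0.656, 0.014, -0.013]
ft_force: [-0.3, -0.6, -0.3]
grip_width: 0.0855
grasp_force: 0.0
```

```bash
python3 -c "
from h import *
delta([.4915,.191,.046],78.5)"
```

```text
p [0.4914 0.1899 0.2308] xang 81.97 tilt z [ 0.004  0.039 -0.999] w 0.0855 joints [0.35 0.28 0.06 1.33 0.04 2.06]
delta [-0.0204  0.001   0.6157] yaw 0.0771 f [-0.3 -0.6 -0.3] 0.0 5.2
```

Descend and grip.

>>> jog_arm:
  deltas:
    - {"delta_pos":[-0.02,0.001,0.3],"yaw":0.077,"fingers":1}
    - {"delta_pos":[-0.02,0.001,0.4],"yaw":0.077,"fingers":1}
    - {"delta_pos":[-0.02,0.001,0.5],"yaw":0.077,"fingers":1}
    - {"delta_pos":[-0.02,0.001,0.58],"yaw":0.077,"fingers":1}
    - {"delta_pos":[-0.02,0.001,0.615],"yaw":0.077,"fingers":1}
    - {"delta_pos":[-0.02,0.001,0.615],"yaw":0.077,"fingers":1}
    - {"delta_pos":[-0.02,0.001,0.615],"yaw":0.077,"fingers":0.4}
    - {"delta_pos":[-0.02,0.001,0.615],"yaw":0.077,"fingers":0.2}
    - {"delta_pos":[-0.02,0.001,0.615],"yaw":0.077,"fingers":0.2}
    - {"delta_pos":[-0.02,0.001,0.615],"yaw":0.077,"fingers":0.2}

```text
clock: 6.2
eef_pos: [0.4932, 0.1925, 0.0484]
tool_rot: [0.774, 0.633, 0.016, -0.013]
ft_force: [-1.8, -1.6, 4.6]
grip_width: 0.0425
grasp_force: 60.4
```

```bash
python3 -c "
from h import *
delta([.4915,.191,.046],78.5)"
```

```text
p [0.4932 0.1925 0.0484] xang 78.55 tilt z [ 0.008  0.041 -0.999] w 0.0425 joints [ 0.35  0.43 -0.23  0.88  0.04  2.12]
delta [-0.0064 -0.0047  0.0078] yaw 0.0011 f [-1.8 -1.6  4.6] 60.4 6.2
```

>>> jog_arm:
  deltas:
    - {"delta_pos":[0,0,-0.1],"yaw":0,"fingers":0.2}
    - {"delta_pos":[0,0,-0.2],"yaw":0,"fingers":0.2}
    - {"delta_pos":[0,0,-0.3],"yaw":0,"fingers":0.2}
    - {"delta_pos":[0,0,-0.4],"yaw":0,"fingers":0.2}
    - {"delta_pos":[0,0,-0.4],"yaw":0,"fingers":0.2}

```text
clock: 6.7
eef_pos: [0.4943, 0.1883, 0.1711]
tool_rot: [0.774, 0.633, 0.019, -0.012]
ft_force: [1.0, 0.0, -3.2]
grip_width: 0.0423
grasp_force: 62.4
```

```bash
python3 -c "
from h import *
delta([.5275,-.0074,.165],79.4)"
```

```text
p [0.4943 0.1883 0.1711] xang 78.56 tilt z [ 0.013  0.043 -0.999] w 0.0423 joints [ 0.34  0.31 -0.06  1.17  0.04  2.11]
delta [-0.6179  0.238  -0.006 ] yaw -0.0186 f [ 1.   0.  -3.2] 62.4 6.7
```

>>> jog_arm:
  deltas:
    - {"delta_pos":[-0.15,0.06,0],"yaw":-0.019,"fingers":0.2}
    - {"delta_pos":[-0.3,0.12,0],"yaw":-0.019,"fingers":0.2}
    - {"delta_pos":[-0.45,0.18,0],"yaw":-0.019,"fingers":0.2}
    - {"delta_pos":[-0.57,0.22,0],"yaw":-0.019,"fingers":0.2}
    - {"delta_pos":[-0.618,0.238,0],"yaw":-0.019,"fingers":0.2}
    - {"delta_pos":[-0.618,0.238,0],"yaw":-0.019,"fingers":0.2}
    - {"delta_pos":[-0.618,0.238,0],"yaw":-0.019,"fingers":0.2}

```text
clock: 7.4
eef_pos: [0.5239, -0.008, 0.1576]
tool_rot: [0.769, 0.639, 0.014, -0.015]
ft_force: [-0.1, 1.5, -3.8]
grip_width: 0.0422
grasp_force: 62.2
```

```bash
python3 - <<'E'
from h import *
delta([.5275,-.0074,.0785],79.4)
t=bot.camera('top');s=bot.camera('side')
a=cv2.resize(t['image'][180:270,240:380,::-1],None,fx=4,fy=4,interpolation=cv2.INTER_CUBIC)
b=cv2.resize(s['image'][120:250,250:370,::-1],None,fx=4,fy=4,interpolation=cv2.INTER_CUBIC)
cv2.imwrite('pics/c1.png',b)
for n,c in(('t',t),('s',s)):
    P=world(c);z=P[...,2];near=np.hypot(P[...,0]-.5275,P[...,1]+.008)<.055
    m=near&(z>.09)&(z<.165);p=P[m];print(n,len(p),np.percentile(p,[1,50,99],axis=0).round(4).tolist())
    m=near&(z>.15)&(z<.163);p=P[m];print(n,len(p),np.percentile(p,[1,50,99],axis=0).round(4).tolist() if len(p) else 0, cv2.minAreaRect((p[:,:2]*1000).astype(np.float32)) if len(p)>4 else 0)
E
```

```text
p [ 0.5239 -0.008   0.1576] xang 79.38 tilt z [ 0.002  0.04  -0.999] w 0.0422 joints [-0.04  0.33 -0.07  1.17  0.04  1.72]
delta [-0.0065  0.0129  0.2637] yaw -0.0005 f [-0.1  1.5 -3.8] 62.2 7.4Traceback (most recent call last):
  File "<stdin>", line 9, in <module>
    return _quantile_unchecked(
        a, q, axis, out, overwrite_input, method, keepdims, weights)
    return _ureduce(a,
                    func=_quantile_ureduce_func,
    ...<5 lines>...
                    overwrite_input=overwrite_input,
                    method=method)
    r = func(a, **kwargs)
    result = _quantile(arr,
                       quantiles=q,
    ...<2 lines>...
                       out=out,
                       weights=wgt)
    slices_having_nans = np.isnan(arr[-1, ...])
                                  ~~~^^^^^^^^^
IndexError: index -1 is out of bounds for axis 0 with size 0
```

View pics/c1.png

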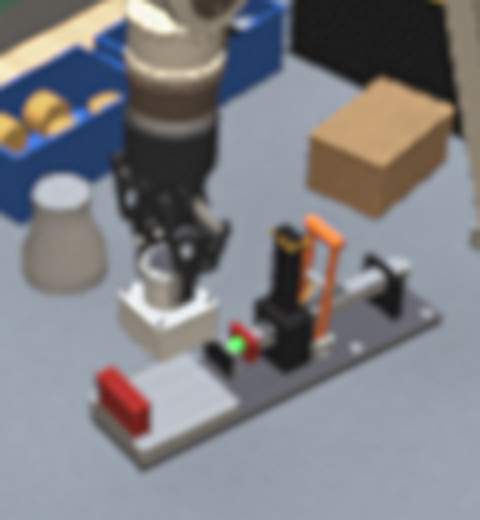

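The side crop shows the take-off upright in the gripper at (170,310), above the bed and clear of the jaw and pad. I'll measure its offset, then lower it.

```bash
python3 - <<'E'
from h import *
s=bot.camera('side');P=world(s);I=s['image'];z=P[...,2]
H=cv2.cvtColor(I,cv2.COLOR_RGB2HSV)
near=np.hypot(P[...,0]-.5239,P[...,1]+.008)<.06
m=near&(z>.1)&(z<.153)&(H[...,2]>90);p=P[m]
a=np.radians(79.4);u=np.array([np.cos(a),np.sin(a)]);v=np.array([-u[1],u[0]])
l=(p[:,:2]-[.503,-.140])@np.stack([u,v],1)*1000
print(len(p),np.percentile(l,[1,5,50,95,99],axis=0).round(1).tolist(),np.percentile(p[:,2],[1,50,99]))
for lo,hi in((.108,.12),(.12,.135),(.135,.145),(.145,.153)):
    k=(p[:,2]>lo)&(p[:,2]<hi);print(lo,k.sum(),np.percentile(l[k],[0,3,97,100],axis=0).round(1).tolist())
    print(cv2.minAreaRect(p[k][:,:2].astype(np.float32)*1000))
delta([.5275,-.0074,.0785],79.4)
E
```

```text
300 [[103.3, -22.6], [105.9, -18.1], [148.7, 29.9], [162.3, 36.8], [163.1, 38.3]] [0.10942986 0.13809145 0.15234374]
0.108 52 [[105.5, -23.4], [106.8, -19.4], [161.9, 36.9], [162.5, 38.0]]
((510.4448547363281, 7.281208038330078), (80.06663513183594, 40.605865478515625), 32.017520904541016)
0.12 78 [[103.4, -20.2], [104.8, -17.8], [162.9, 37.3], [164.0, 39.4]]
((508.4007873535156, 7.443107604980469), (78.47444915771484, 41.82828903198242), 36.405052185058594)
0.135 53 [[104.8, -18.3], [105.9, -14.5], [162.9, 37.3], [163.9, 38.3]]
((507.3337707519531, 7.8318328857421875), (77.38700866699219, 41.709468841552734), 38.10647201538086)
0.145 114 [[102.1, -24.8], [103.4, -20.3], [162.0, 36.8], [163.8, 38.6]]
((520.965576171875, -8.183536529541016), (61.168453216552734, 63.225486755371094), 80.67085266113281)
p [ 0.5243 -0.007   0.1583] xang 79.51 tilt z [ 0.004  0.04  -0.999] w 0.0427 joints [-0.04  0.33 -0.07  1.17  0.04  1.72]
delta [-0.0099  0.0118  0.2659] yaw 0.0025 f [ 0.4 -0.7 -2.8] 62.2 7.55
```

```bash
python3 - <<'E'
from h import *
d=np.load('c0.npz');S,T=d['s'],d['t']
for P,n in((S,'s'),(T,'t')):
    z=P[...,2];n0=np.hypot(P[...,0]-.527,P[...,1]+.01)<.09
    m=n0&(z>.027)&(z<.033)&(np.abs(P[...,1]+.01)<.075)&(P[...,0]>.46)
    print(n,m.sum(),'bed',cv2.minAreaRect((P[m][:,:2]*1000).astype(np.float32)))
    m=n0&(z>.06)&(z<.07)&(P[...,1]>0.01);print('jawtop',m.sum(),cv2.minAreaRect((P[m][:,:2]*1000).astype(np.float32)))
    c=np.hypot(P[...,0]-.4915,P[...,1]-.19)<.06
    m=c&(z>.035)&(z<.045);print('base',m.sum(),cv2.minAreaRect((P[m][:,:2]*1000).astype(np.float32)))
E
```

```text
s 273 bed ((525.22216796875, -10.169410705566406), (106.92008209228516, 86.83287048339844), 79.62809753417969)
jawtop 76 ((534.1539306640625, 31.653398513793945), (22.346559524536133, 61.038352966308594), 79.6343994140625)
base 132 ((489.8622741699219, 190.6416778564453), (60.13522720336914, 60.77470779418945), 78.14496612548828)
t 564 bed ((527.2823486328125, -9.710960388183594), (104.56793212890625, 83.9734115600586), 79.45023345947266)
jawtop 114 ((534.9396362304688, 31.52985191345215), (20.088699340820312, 59.57743835449219), 80.2991714477539)
base 160 ((491.5278625488281, 190.5960693359375), (59.99182891845703, 59.487548828125), 78.40509033203125)
```

>>> jog_arm:
  deltas:
    - {"delta_pos":[-0.011,0.016,0.06],"yaw":0,"fingers":0.2}
    - {"delta_pos":[-0.011,0.016,0.12],"yaw":0,"fingers":0.2}
    - {"delta_pos":[-0.011,0.016,0.18],"yaw":0,"fingers":0.2}
    - {"delta_pos":[-0.011,0.016,0.22],"yaw":0,"fingers":0.2}
    - {"delta_pos":[-0.011,0.016,0.22],"yaw":0,"fingers":0.2}
    - {"delta_pos":[-0.011,0.016,0.22],"yaw":0,"fingers":0.2}

```text
clock: 8.15
eef_pos: [0.5292, -0.0093, 0.0928]
tool_rot: [0.769, 0.639, 0.014, -0.014]
ft_force: [0.6, 0.1, -3.4]
grip_width: 0.0424
grasp_force: 62.2
```

```bash
python3 - <<'E'
from h import *
delta([.5287,-.008,.0785],79.4)
s=bot.camera('side');P=world(s);I=s['image'];z=P[...,2]
V=I.max(2);zb=bot.get_obs()['eef_pos'][2]-.0084
near=np.hypot(P[...,0]-.5275,P[...,1]+.01)<.06
m=near&(abs(z-zb)<.005)&(V>90);p=P[m]
print(len(p),cv2.minAreaRect(p[:,:2].astype(np.float32)*1000),np.median(p[:,2])-zb)
E
```

```text
p [ 0.5292 -0.0093  0.0928] xang 79.46 tilt z [ 0.004  0.04  -0.999] w 0.0424 joints [-0.04  0.4  -0.16  1.02  0.04  1.71]
delta [ 0.0021 -0.0022  0.0478] yaw 0.0013 f [ 0.6  0.1 -3.4] 62.2 8.15
102 ((524.9307861328125, -10.682857513427734), (61.436317443847656, 61.84387969970703), 79.52659606933594) -0.000842793903764516
```

>>> jog_arm:
  deltas:
    - {"delta_pos":[0.005,0.002,0.02],"yaw":0,"fingers":0.2}
    - {"delta_pos":[0.005,0.002,0.035],"yaw":0,"fingers":0.2}
    - {"delta_pos":[0.005,0.002,0.045],"yaw":0,"fingers":0.2}
    - {"delta_pos":[0.005,0.002,0.045],"yaw":0,"fingers":0.2}

```text
clock: 8.6
eef_pos: [0.5297, -0.0081, 0.0788]
tool_rot: [0.769, 0.639, 0.014, -0.014]
ft_force: [-0.5, 1.2, -4.1]
grip_width: 0.0428
grasp_force: 62.2
```

```bash
python3 -c "
from h import *
delta([.5298,-.008,.0785],79.4)"
```

```text
p [ 0.5297 -0.0081  0.0788] xang 79.39 tilt z [ 0.004  0.039 -0.999] w 0.0428 joints [-0.04  0.41 -0.17  0.98  0.04  1.72]
delta [0.0002 0.0001 0.0011] yaw -0.0002 f [-0.5  1.2 -4.1] 62.2 8.6
```

Not yet bearing on the bed. I'll lower it slightly, then release and lift.

>>> jog_arm:
  deltas:
    - {"delta_pos":[0,0,0.005],"yaw":0,"fingers":0.2}
    - {"delta_pos":[0,0,0.008],"yaw":0,"fingers":0.2}
    - {"delta_pos":[0,0,0.008],"yaw":0,"fingers":0.2}

```text
clock: 8.9
eef_pos: [0.5298, -0.0081, 0.0784]
tool_rot: [0.769, 0.639, 0.015, -0.013]
ft_force: [-4.1, -0.8, 7.9]
grip_width: 0.0425
grasp_force: 63.5
```

>>> jog_arm:
  deltas:
    - {"delta_pos":[0,0,0],"yaw":0,"fingers":0.6}
    - {"delta_pos":[0,0,0],"yaw":0,"fingers":0.8}
    - {"delta_pos":[0,0,0],"yaw":0,"fingers":1}
    - {"delta_pos":[0,0,0],"yaw":0,"fingers":1}
    - {"delta_pos":[0,0,-0.1],"yaw":0,"fingers":1}
    - {"delta_pos":[0,0,-0.25],"yaw":0,"fingers":1}
    - {"delta_pos":[0,0,-0.4],"yaw":0,"fingers":1}
    - {"delta_pos":[0,0,-0.48],"yaw":0,"fingers":1}
    - {"delta_pos":[0,0,-0.48],"yaw":0,"fingers":1}

```text
clock: 9.8
eef_pos: [0.532, -0.0138, 0.2252]
tool_rot: [0.769, 0.639, 0.018, -0.011]
ft_force: [0.2, -0.7, -0.7]
grip_width: 0.0854
grasp_force: 0.0
```

>>> jog_arm:
  deltas:
    - {"delta_pos":[-0.44,-0.083,0],"yaw":-1,"fingers":1}
    - {"delta_pos":[-0.44,-0.083,0],"yaw":-1,"fingers":1}
    - {"delta_pos":[-0.44,-0.083,0],"yaw":-1,"fingers":1}
    - {"delta_pos":[-0.44,-0.083,0],"yaw":-1,"fingers":1}
    - {"delta_pos":[-0.44,-0.083,0],"yaw":-1,"fingers":1}
    - {"delta_pos":[-0.44,-0.083,0],"yaw":-1,"fingers":1}
    - {"delta_pos":[-0.44,-0.083,0],"yaw":-1,"fingers":1}

```text
clock: 10.5
eef_pos: [0.4799, -0.1387, 0.2142]
tool_rot: [0.467, 0.884, 0.018, -0.008]
ft_force: [-0.5, -0.5, 0.5]
grip_width: 0.0854
grasp_force: 0.0
```

>>> jog_arm:
  deltas:
    - {"delta_pos":[0,0,0],"yaw":-1,"fingers":1}
    - {"delta_pos":[0,0,0],"yaw":-1,"fingers":1}
    - {"delta_pos":[0,0,0],"yaw":-1,"fingers":1}
    - {"delta_pos":[0,0,0],"yaw":-1,"fingers":1}
    - {"delta_pos":[0,0,0],"yaw":-1,"fingers":1}
    - {"delta_pos":[0,0,0],"yaw":-1,"fingers":1}
    - {"delta_pos":[0,0,0],"yaw":-1,"fingers":1}

```text
clock: 11.2
eef_pos: [0.4803, -0.1384, 0.2146]
tool_rot: [0.093, 0.995, 0.02, -0.0]
ft_force: [0.2, 0.4, -0.1]
grip_width: 0.0851
grasp_force: 0.0
```

```bash
cat >> h.py <<'E'
A=np.radians(79.4);U=np.array([np.cos(A),np.sin(A)]);W=np.array([-U[1],U[0]]);O=np.array([.503,-.140])
def clamp(P): return np.dstack([(P[...,:2]-O)@np.stack([U,W],1)*1000,P[...,2]*1000])
E
python3 - <<'E'
from h import *
delta([*(O+U*-.011),.112],169.4)
s=bot.camera('side');P=world(s);L=clamp(P);V=s['image'].max(2)
m=(L[...,0]>85)&(L[...,0]<172)&(abs(L[...,1])<50)&(abs(L[...,2]-70)<4)&(V>90)
print('base',m.sum(),cv2.minAreaRect(L[m][:,:2].astype(np.float32)))
b=cv2.resize(s['image'][140:250,260:370,::-1],None,fx=5,fy=5,interpolation=cv2.INTER_CUBIC)
cv2.imwrite('pics/c2.png',b)
H=cv2.cvtColor(s['image'],cv2.COLOR_RGB2HSV)
g=(H[...,0]>45)&(H[...,0]<80)&(H[...,1]>120)&(abs(L[...,1])<30)&(abs(L[...,0]-70)<60)
print('green',g.sum(),np.percentile(L[g],[0,50,100],axis=0).round(1).tolist())
E
```

```text
p [ 0.4803 -0.1384  0.2146] xang 169.33 tilt z [ 0.003  0.04  -0.999] w 0.0851 joints [-0.3   0.26 -0.02  1.3   0.04 -0.12]
delta [-0.0771 -0.0416  0.3404] yaw -0.0016 f [ 0.2  0.4 -0.1] 0.0 11.2
base 105 ((136.1107940673828, 2.2154464721679688), (60.57288360595703, 71.8893051147461), 89.65449523925781)
green 9 [[45.7, -8.3, 50.0], [53.4, 3.6, 54.8], [58.8, 9.0, 63.0]]
```

View pics/c2.png

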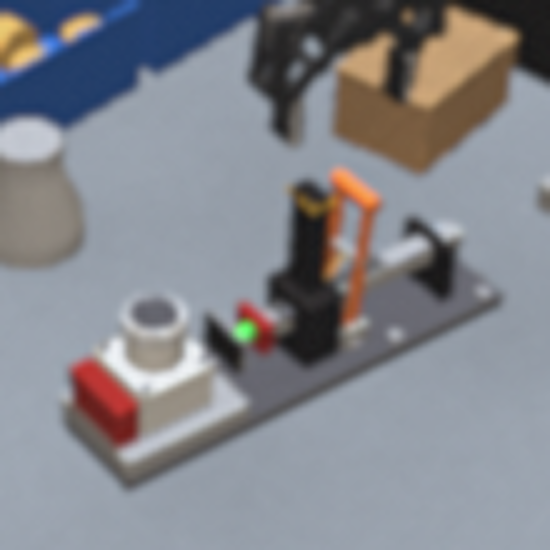

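```bash
python3 -c "
from h import *
delta([*(O+U*-.0082),.110],169.4)"
```

```text
p [ 0.4803 -0.1384  0.2148] xang 169.3 tilt z [ 0.003  0.04  -0.999] w 0.0854 joints [-0.3   0.26 -0.02  1.3   0.04 -0.12]
delta [-0.0769 -0.0324  0.3479] yaw -0.0022 f [-0.7 -0.5 -0.5] 0.0 11.25
```

>>> jog_arm:
  deltas:
    - {"delta_pos":[-0.077,-0.04,0],"yaw":0,"fingers":1}
    - {"delta_pos":[-0.077,-0.04,0],"yaw":0,"fingers":1}
    - {"delta_pos":[-0.077,-0.038,0.1],"yaw":0,"fingers":1}
    - {"delta_pos":[-0.077,-0.035,0.2],"yaw":0,"fingers":1}
    - {"delta_pos":[-0.077,-0.033,0.3],"yaw":0,"fingers":1}
    - {"delta_pos":[-0.077,-0.033,0.345],"yaw":0,"fingers":1}
    - {"delta_pos":[-0.077,-0.033,0.345],"yaw":0,"fingers":1}

```text
clock: 11.95
eef_pos: [0.4994, -0.1475, 0.1088]
tool_rot: [0.093, 0.995, 0.021, -0.003]
ft_force: [-0.1, 0.1, 0.3]
grip_width: 0.0855
grasp_force: 0.0
```

```bash
python3 -c "
from h import *
delta([*(O+U*-.0082),.110],169.4)"
```

```text
p [ 0.4994 -0.1475  0.1088] xang 169.36 tilt z [-0.002  0.041 -0.999] w 0.0855 joints [-0.31  0.38 -0.14  1.07  0.04 -0.12]
delta [-0.0071 -0.0003 -0.0039] yaw -0.001 f [-0.1  0.1  0.3] 0.0 11.95
```

First pump: close to about 38 mm with the y error corrected.

>>> jog_arm:
  deltas:
    - {"delta_pos":[-0.007,0,-0.004],"yaw":0,"fingers":0.85}
    - {"delta_pos":[-0.007,0,-0.004],"yaw":0,"fingers":0.7}
    - {"delta_pos":[-0.007,0,-0.004],"yaw":0,"fingers":0.6}
    - {"delta_pos":[-0.007,0,-0.004],"yaw":0,"fingers":0.5}
    - {"delta_pos":[-0.007,0,-0.004],"yaw":0,"fingers":0.45}
    - {"delta_pos":[-0.007,0,-0.004],"yaw":0,"fingers":0.45}
    - {"delta_pos":[-0.007,0,-0.004],"yaw":0,"fingers":0.45}

```text
clock: 12.65
eef_pos: [0.5058, -0.1504, 0.1159]
tool_rot: [0.093, 0.995, 0.018, 0.003]
ft_force: [-1.3, -0.4, 7.0]
grip_width: 0.0384
grasp_force: 5.4
```

```bash
cat >> h.py <<'E'
def look(name=None):
    delta([*(O+U*-.0082),.110],169.4)
    s=bot.camera('side');P=world(s);L=clamp(P);H=cv2.cvtColor(s['image'],cv2.COLOR_RGB2HSV);h,sa,va=cv2.split(H)
    R=(abs(L[...,1])<35)&(L[...,2]>30)&(L[...,2]<70)
    def st(n,m): 
        q=L[m]; print(n,len(q),np.percentile(q[:,0],[0,10,50,90,100]).round(1) if len(q) else '')
    st('green',(h>45)&(h<80)&(sa>120)&R&(L[...,0]>20)&(L[...,0]<125))
    st('redhead',((h<7)|(h>173))&(sa>120)&R&(L[...,0]>20)&(L[...,0]<115))
    st('pad',(va<70)&R&(L[...,0]>48)&(L[...,0]<125)&(L[...,2]>38))
    st('trig',(h>=7)&(h<20)&(sa>130)&(abs(L[...,1])<35)&(L[...,2]>125)&(abs(L[...,0]+30)<40))
    if name:
        b=cv2.resize(s['image'][155:240,265:365,::-1],None,fx=6,fy=6,interpolation=cv2.INTER_CUBIC);cv2.imwrite('pics/'+name,b)
E
python3 -c "
from h import *
look('c3.png')"
```

```text
p [ 0.5058 -0.1504  0.1159] xang 169.33 tilt z [ 0.01   0.036 -0.999] w 0.0384 joints [-0.31  0.37 -0.12  1.08  0.04 -0.12]
delta [0.0156 0.0043 0.0199] yaw -0.0015 f [-1.3 -0.4  7. ] 5.4 12.65
green 10 [56.8 57.8 60.6 65.1 66.7]
redhead 20 [50.5 53.3 55.5 59.1 59.2]
pad 24 [81.  81.8 83.9 86.4 89. ]
trig 44 [-32.7 -30.  -20.3  -0.2   6.4]
```

View pics/c3.png

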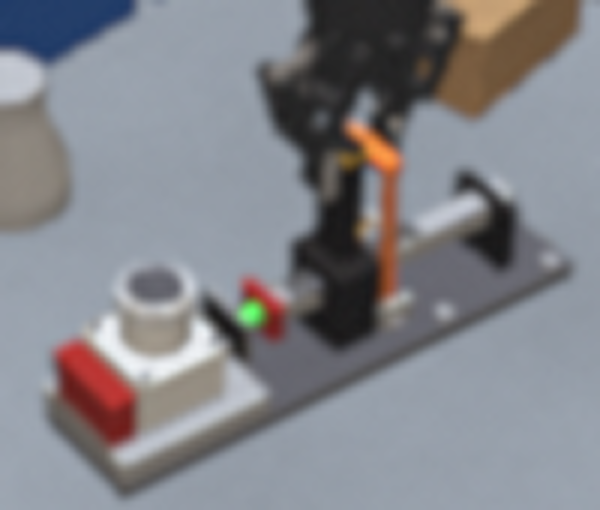

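The trigger is squeezed and the ram has advanced about 11 mm. The pad at (225,325) is still clear of the base. I'll pump again.

>>> jog_arm:
  deltas:
    - {"delta_pos":[0,0,0],"yaw":0,"fingers":0.7}
    - {"delta_pos":[0,0,0],"yaw":0,"fingers":1}
    - {"delta_pos":[0,0,0],"yaw":0,"fingers":1}
    - {"delta_pos":[0,0,0],"yaw":0,"fingers":1}
    - {"delta_pos":[0,0,0],"yaw":0,"fingers":1}

```text
clock: 13.2
eef_pos: [0.504, -0.1485, 0.1128]
tool_rot: [0.092, 0.996, 0.02, 0.0]
ft_force: [-0.3, -0.2, 0.1]
grip_width: 0.0855
grasp_force: 0.0
```

```bash
python3 -c "
from h import *
look()"
```

```text
p [ 0.504  -0.1485  0.1128] xang 169.43 tilt z [ 0.004  0.04  -0.999] w 0.0855 joints [-0.31  0.38 -0.13  1.08  0.04 -0.13]
delta [ 0.0086 -0.0005  0.0093] yaw 0.0006 f [-0.3 -0.2  0.1] 0.0 13.2
green 10 [56.9 58.2 60.9 64.1 64.1]
redhead 21 [52.8 53.7 55.6 58.5 59.8]
pad 24 [81.6 82.2 84.2 85.9 87.2]
trig 58 [-54.5 -51.  -36.9   2.9   7.3]
```

>>> jog_arm:
  deltas:
    - {"delta_pos":[0,0,0],"yaw":0,"fingers":0.85}
    - {"delta_pos":[0,0,0],"yaw":0,"fingers":0.7}
    - {"delta_pos":[0,0,0],"yaw":0,"fingers":0.6}
    - {"delta_pos":[0,0,0],"yaw":0,"fingers":0.5}
    - {"delta_pos":[0,0,0],"yaw":0,"fingers":0.45}
    - {"delta_pos":[0,0,0],"yaw":0,"fingers":0.45}
    - {"delta_pos":[0,0,0],"yaw":0,"fingers":0.45}

```text
clock: 13.95
eef_pos: [0.5048, -0.1502, 0.1142]
tool_rot: [0.093, 0.996, 0.019, 0.002]
ft_force: [-0.5, -3.0, 6.2]
grip_width: 0.0387
grasp_force: 4.6
```

```bash
python3 -c "
from h import *
look()"
```

```text
p [ 0.5048 -0.1502  0.1142] xang 169.36 tilt z [ 0.007  0.037 -0.999] w 0.0387 joints [-0.31  0.38 -0.12  1.08  0.04 -0.12]
delta [0.0121 0.0044 0.0142] yaw -0.0009 f [-0.5 -3.   6.2] 4.6 13.95
green 11 [65.9 66.  72.6 77.1 81.1]
redhead 21 [60.3 61.6 64.9 67.9 69.4]
pad 0 
trig 43 [-33.6 -29.8 -19.3  -1.7   8.6]
```

>>> jog_arm:
  deltas:
    - {"delta_pos":[0,0,0],"yaw":0,"fingers":0.7}
    - {"delta_pos":[0,0,0],"yaw":0,"fingers":1}
    - {"delta_pos":[0,0,0],"yaw":0,"fingers":1}
    - {"delta_pos":[0,0,0],"yaw":0,"fingers":1}
    - {"delta_pos":[0,0,0],"yaw":0,"fingers":0.85}
    - {"delta_pos":[0,0,0],"yaw":0,"fingers":0.7}
    - {"delta_pos":[0,0,0],"yaw":0,"fingers":0.6}
    - {"delta_pos":[0,0,0],"yaw":0,"fingers":0.5}
    - {"delta_pos":[0,0,0],"yaw":0,"fingers":0.45}
    - {"delta_pos":[0,0,0],"yaw":0,"fingers":0.45}
    - {"delta_pos":[0,0,0],"yaw":0,"fingers":0.45}

```text
clock: 15.1
eef_pos: [0.5048, -0.1502, 0.1144]
tool_rot: [0.093, 0.996, 0.019, 0.002]
ft_force: [-1.3, -4.4, 6.7]
grip_width: 0.0387
grasp_force: 5.6
```

```bash
python3 -c "
from h import *
look('c4.png')"
```

```text
p [ 0.5048 -0.1502  0.1144] xang 169.36 tilt z [ 0.007  0.037 -0.999] w 0.0387 joints [-0.31  0.38 -0.12  1.08  0.04 -0.12]
delta [0.0122 0.0045 0.0148] yaw -0.0009 f [-1.3 -4.4  6.7] 5.6 15.1
green 10 [76.9 76.9 83.2 87.9 89.2]
redhead 24 [67.9 70.2 73.7 78.  78.5]
pad 0 
trig 42 [-33.4 -29.6 -22.1  -4.9   8.6]
```

View pics/c4.png

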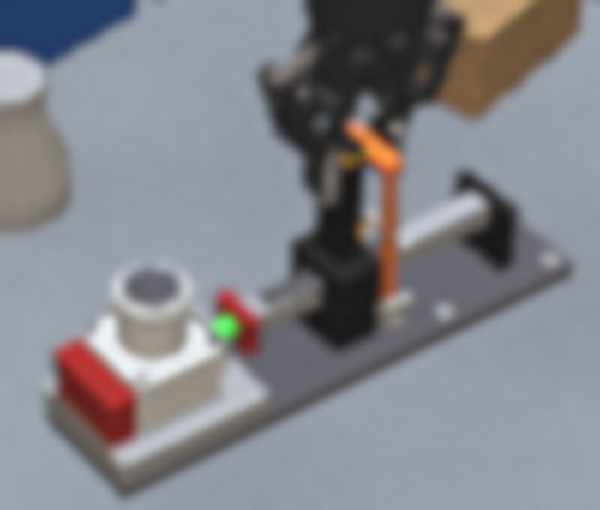

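Pad at (205,320) in the crop is at or near the base. I'll take the next stroke in small steps, watching the force and the green neck.

>>> jog_arm:
  deltas:
    - {"delta_pos":[0,0,0],"yaw":0,"fingers":0.7}
    - {"delta_pos":[0,0,0],"yaw":0,"fingers":1}
    - {"delta_pos":[0,0,0],"yaw":0,"fingers":1}
    - {"delta_pos":[0,0,0],"yaw":0,"fingers":1}

```text
clock: 15.55
eef_pos: [0.5038, -0.1482, 0.1125]
tool_rot: [0.092, 0.996, 0.021, 0.0]
ft_force: [0.3, 0.3, -0.3]
grip_width: 0.0854
grasp_force: 0.0
```

```bash
cat >> h.py <<'E'
def lookt(name=None):
    s=bot.camera('top');P=world(s);L=clamp(P);h,sa,va=cv2.split(cv2.cvtColor(s['image'],cv2.COLOR_RGB2HSV))
    R=(abs(L[...,1])<35)&(L[...,2]>30)&(L[...,2]<75)&(L[...,0]>20)
    for n,m in(('green',(h>45)&(h<80)&(sa>120)&R),('red',((h<7)|(h>173))&(sa>120)&R&(L[...,0]<115)),('dark',(va<60)&R&(L[...,0]<118))):
        q=L[m];print('top',n,len(q),np.percentile(q[:,0],[0,10,50,90,100]).round(1) if len(q) else '')
    m=(abs(L[...,2]-70)<3)&(L[...,0]>95)&(L[...,0]<172)&(abs(L[...,1])<45)&(va>110)&(sa<60)
    print('base',m.sum(),cv2.minAreaRect(L[m][:,:2].astype(np.float32)))
    if name: cv2.imwrite('pics/'+name,cv2.resize(s['image'][200:260,250:370,::-1],None,fx=6,fy=6,interpolation=cv2.INTER_CUBIC))
E
python3 -c "
from h import *
look();lookt('t4.png')"
```

```text
p [ 0.5038 -0.1482  0.1125] xang 169.43 tilt z [ 0.004  0.041 -0.999] w 0.0854 joints [-0.31  0.38 -0.13  1.08  0.04 -0.13]
delta [ 0.0077 -0.0012  0.0083] yaw 0.0007 f [ 0.3  0.3 -0.3] 0.0 15.55
green 9 [75.1 77.8 81.9 85.5 89.3]
redhead 24 [70.6 71.1 74.4 78.4 79.5]
pad 0 
trig 58 [-56.  -51.4 -37.3  -0.8   8.5]
top green 14 [79.8 80.6 86.2 91.4 92.7]
top red 22 [69.7 70.  72.8 75.3 75.9]
top dark 0 
base 135 ((131.09439086914062, -0.9164581298828125), (59.78647994995117, 66.78787231445312), 89.70023345947266)
```

View pics/t4.png

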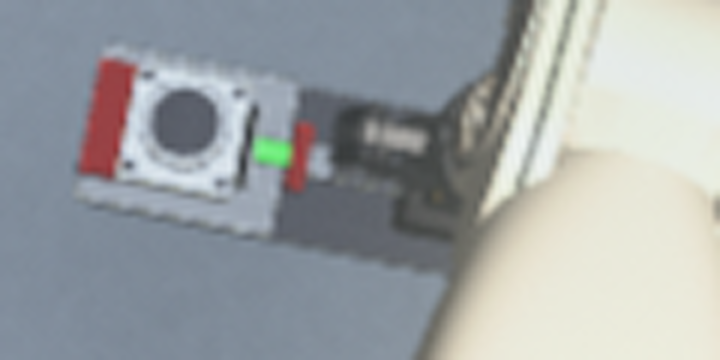

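The top crop shows the take-off square against the jaw, the pad at (250,150) just at the base, and the green neck still fully out at 255–292. I'll squeeze gradually.

>>> jog_arm:
  deltas:
    - {"delta_pos":[0,0,0],"yaw":0,"fingers":0.85}
    - {"delta_pos":[0,0,0],"yaw":0,"fingers":0.75}
    - {"delta_pos":[0,0,0],"yaw":0,"fingers":0.7}
    - {"delta_pos":[0,0,0],"yaw":0,"fingers":0.65}
    - {"delta_pos":[0,0,0],"yaw":0,"fingers":0.65}
    - {"delta_pos":[0,0,0],"yaw":0,"fingers":0.65}

```text
clock: 16.25
eef_pos: [0.5043, -0.1522, 0.1142]
tool_rot: [0.093, 0.995, 0.016, 0.001]
ft_force: [-3.2, -8.9, 5.1]
grip_width: 0.0555
grasp_force: 4.2
```

>>> jog_arm:
  deltas:
    - {"delta_pos":[0,0,0],"yaw":0,"fingers":0.6}
    - {"delta_pos":[0,0,0],"yaw":0,"fingers":0.55}
    - {"delta_pos":[0,0,0],"yaw":0,"fingers":0.55}
    - {"delta_pos":[0,0,0],"yaw":0,"fingers":0.55}

```text
clock: 16.65
eef_pos: [0.5045, -0.153, 0.1146]
tool_rot: [0.094, 0.995, 0.016, 0.002]
ft_force: [-3.1, -10.0, 6.7]
grip_width: 0.0469
grasp_force: 5.1
```

```bash
python3 -c "
from h import *
look();lookt()"
```

```text
p [ 0.5045 -0.153   0.1146] xang 169.25 tilt z [ 0.006  0.031 -1.   ] w 0.0469 joints [-0.31  0.38 -0.12  1.08  0.03 -0.13]
delta [0.0129 0.0138 0.0159] yaw -0.0032 f [ -3.1 -10.    6.7] 5.1 16.65
green 7 [81.1 81.6 83.4 86.1 87.1]
redhead 19 [74.4 76.1 80.3 82.2 83.1]
pad 0 
trig 51 [-39.8 -34.9 -26.6  -3.9   6.9]
top green 8 [83.9 85.3 88.1 90.7 92. ]
top red 18 [75.1 75.6 77.6 79.6 80. ]
top dark 0 
base 140 ((130.63729858398438, -0.8650951385498047), (67.24270629882812, 60.401790618896484), 0.07032018154859543)
```

>>> jog_arm:
  deltas:
    - {"delta_pos":[0,0,0],"yaw":0,"fingers":0.52}
    - {"delta_pos":[0,0,0],"yaw":0,"fingers":0.5}
    - {"delta_pos":[0,0,0],"yaw":0,"fingers":0.5}
    - {"delta_pos":[0,0,0],"yaw":0,"fingers":0.5}

```text
clock: 17.15
eef_pos: [0.5047, -0.1525, 0.1149]
tool_rot: [0.093, 0.995, 0.016, 0.002]
ft_force: [-3.8, -8.1, 8.6]
grip_width: 0.0429
grasp_force: 7.2
```

```bash
python3 -c "
from h import *
look();lookt()"
```

```text
p [ 0.5047 -0.1525  0.1149] xang 169.28 tilt z [ 0.007  0.032 -0.999] w 0.0429 joints [-0.31  0.38 -0.12  1.08  0.03 -0.13]
delta [0.0131 0.012  0.0168] yaw -0.0027 f [-3.8 -8.1  8.6] 7.2 17.15
green 3 [82.4 83.  85.5 86.8 87.1]
redhead 21 [74.  76.9 81.1 85.2 86.9]
pad 0 
trig 50 [-37.7 -34.2 -24.5  -2.8   9.8]
top green 8 [85.9 86.3 89.3 92.2 92.6]
top red 21 [75.6 76.4 78.8 81.1 81.9]
top dark 0 
base 145 ((130.94195556640625, -1.0038261413574219), (66.64043426513672, 59.46538162231445), 0.168677419424057)
```

>>> jog_arm:
  deltas:
    - {"delta_pos":[0,0,0],"yaw":0,"fingers":0.48}
    - {"delta_pos":[0,0,0],"yaw":0,"fingers":0.468}
    - {"delta_pos":[0,0,0],"yaw":0,"fingers":0.468}
    - {"delta_pos":[0,0,0],"yaw":0,"fingers":0.468}
    - {"delta_pos":[0,0,0],"yaw":0,"fingers":0.468}

```text
clock: 17.75
eef_pos: [0.5049, -0.1512, 0.1153]
tool_rot: [0.093, 0.996, 0.018, 0.002]
ft_force: [-3.8, -4.4, 10.9]
grip_width: 0.0402
grasp_force: 11.2
```

```bash
python3 -c "
from h import *
look();lookt('t5.png');lookt();lookt()"
```

```text
p [ 0.5049 -0.1512  0.1153] xang 169.32 tilt z [ 0.008  0.034 -0.999] w 0.0402 joints [-0.31  0.37 -0.12  1.08  0.04 -0.12]
delta [0.0132 0.0076 0.0178] yaw -0.0017 f [-3.8 -4.4 10.9] 11.2 17.75
green 0 
redhead 19 [77.8 78.3 81.2 84.7 87. ]
pad 0 
trig 48 [-36.4 -30.2 -22.3  -3.4   6.7]
top green 6 [87.1 88.  89.9 92.4 92.6]
top red 21 [77.  77.6 80.1 82.4 83.2]
top dark 0 
base 140 ((130.67776489257812, -0.8680744171142578), (67.19538116455078, 59.125980377197266), 0.11583278328180313)
top green 5 [87.  87.8 89.6 91.3 92. ]
top red 21 [76.8 77.6 80.1 82.5 83.1]
top dark 0 
base 139 ((130.69821166992188, -1.1594829559326172), (67.17115783691406, 59.69803237915039), 0.30899178981781006)
top green 5 [87.2 87.9 89.5 91.3 92.1]
top red 21 [77.  77.7 80.1 82.6 83.2]
top dark 0 
base 132 ((131.26002502441406, -0.9393596649169922), (59.71824645996094, 67.45830535888672), 88.5451889038086)
```

View pics/t5.png

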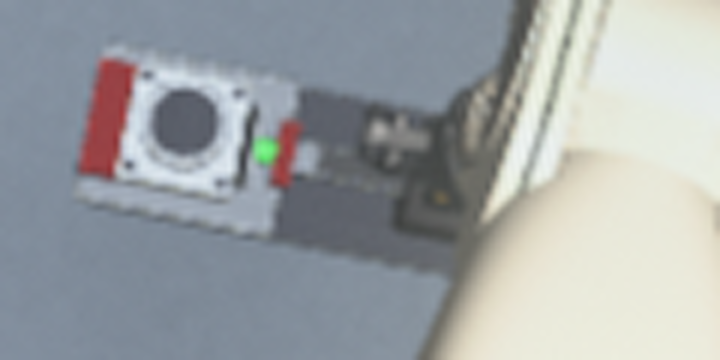

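The top crop shows the take-off square against the red jaw and gripped, with the green neck at 253–277, about half its free length. The trigger is held.

```bash
python3 -c "
from h import *
print(bot.job_done())"
```

```text
the job is handed in; nothing more can be done
None
```

The take-off stands square on the bed, held against the fixed jaw with the green neck about half sunk (roughly 7.5 mm by camera) and the trigger still squeezed; I've handed the job in, but no verdict came back.

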